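# Ready the stockroom laptop and a labelled tube for booking in

## Task

Get this delivery ready to be booked in: taking the stock laptop's screen by its rim, without pressing on the display glass, raise it until it stands open at 105 degrees to the keyboard, and roll the cardboard tube along the bench, without picking it up, until its paper label faces straight up for scanning. Leave the tube lying still, and do not shift the carton, spray can, caster or rubber chair tip.

Things in the scene. Friction and masses are not known exactly. Their poses are not given: they have to be found in the camera images.
- laptop: Rugged grey laptop, 280 wide (its y) x 205 deep (its x) x 30 mm high at the deck; it cannot shift, its base is held in a docking plate on the bench. Origin: centre of the underside, on the bench. Its -x side is the front (user's side), its +x side the hinge side; a 24 mm high connector bar stands along the rear.
- screen_hinge (a point): Middle of the screen's hinge line, which runs along the laptop's y; 94 mm behind the laptop's origin (its +x) and 34 mm above the bench.
- screen_edge (a point): Middle of the screen's free edge, at half thickness. The screen is a flat panel 276 wide x 12 mm thick, its free edge 195 mm from the hinge line (its middle plane lies 3 mm off the hinge axis, on the back side). Frame turns with the screen: y along the edge, x from the edge towards the hinge, z out of its back. Its inner face has a plain rim, 28 mm wide along the free edge, 26 mm at the sides.
- screen (a joint): Opening angle of the screen in rad: 0 shut flat on the keyboard, 1.571 upright, growing as it opens, stop at 2.4. It starts half open, at 0.5 to 0.9. The hinge is stiff (about 0.9 N m) and the screen (about 0.45 kg) stays where it is left; about 5 to 9 N at the free edge moves it up.
- display_middle (a point): Middle of the display glass, which is 137 (x) x 224 mm (y) and lies 1.5 mm below the rim on the screen's inner face; axes as screen_edge. The glass must not be pressed: only the rim may be held or pushed.
- tube: Loose cardboard tube, 50 mm outer diameter x 150 mm long, about 0.22 kg, with flat plastic end plugs, lying on the bench. Origin: centre of the tube, 25 mm above the bench. x is the tube's axis; it rolls freely along the bench square to x. y and z turn with it. It starts with y and x level.
- tube_label (a point): Middle of the tube's white paper label (90 mm along the tube, 80 degrees of its round), on its surface. z points straight out of the label, x along the tube. At the start it faces 105 degrees from straight up, towards the tube's +y: it comes up soonest by rolling the tube 46 mm towards its starting -y (the carton may be in the way), or by rolling it 111 mm the other way.
- carton: Loose closed carton, 90 (x) x 60 (y) x 45 mm high, about 0.3 kg, on the bench beside the tube on the side away from the label, with its y roughly along the tube's rolling direction and 30 to 110 mm clear of the tube. Origin: centre of the underside. Bystander.
- spray_can: Loose spray can standing upright, 52 mm diameter, 185 mm high, about 0.3 kg, close in front of the laptop. Origin: centre of the underside. Bystander.
- caster: Loose furniture caster standing on its 55 x 55 mm plate with the wheel up, 72 mm high, about 0.2 kg. Origin: centre of the underside. Bystander.
- chair_tip: Loose black rubber chair tip standing upright, foot 34 mm diameter, 36 mm high, about 30 g, beyond one end of the tube and 10 to 35 mm clear of it. Origin: centre of the underside. Bystander.
Mind the look-alikes: they are no part of the job. Leave any green or orange look-alike of the tube alone.

How it is judged:
At the end, for the whole second after the job is handed in: The screen stands open at 105 degrees (within 5 degrees: joint 1.745 to 1.92 rad), and the tube lies at rest on the bench with the middle of its label facing straight up within 15 degrees (value of joint screen between 1.745 and 1.92 rad and angle between tube_label's own z axis and vertical below 0.26 rad and height (world z) of tube between 0.021 and 0.03 m and linear speed of tube below 0.01 m/s); the robot touches nothing.
It fails at once if the tube is picked up off the bench (its centre more than 25 mm above where it lies) (height (world z) of tube above 0.05 m).
It fails at once if the display glass is pressed with more than 3 N (contact force between display and anything else above 3 N).
It fails at once if the carton or the chair tip is shifted more than 15 mm or tipped (distance of any of carton, chair_tip from where it was at the start of the episode above 0.015 m or angle between any of carton, chair_tip's own z axis and vertical above 0.3 rad).
It fails at once if the spray can or the caster is shifted more than 15 mm or tipped (distance of any of spray_can, caster from where it was at the start of the episode above 0.015 m or angle between any of spray_can, caster's own z axis and vertical above 0.3 rad).
It also fails if it takes over 72 s, if anything falls off the work surface, if the arm or the gripper's body presses on something with over 40 N, if the wrist force passes 120 N, or if a joint passes its speed limit or range.

## Robot

A 6-joint arm with a two-finger parallel gripper is mounted at the origin on the work surface. World frame = base frame: x ahead of the robot, y to its left, z up, the work surface at z = 0. Lengths are in m, angles in rad, forces in N, time in s.
With the tool pointing down it reaches from about 0.325 to 0.85 m from the base axis. Payload 4.4 kg.
Tool frame: the origin (TCP) lies between the finger pads; the fingertips stand 19 mm ahead of it and the grasp point (between the pads) is the TCP; z points along the fingers, y is the direction in which the jaws open and shut (so a half turn about z gives the same grasp; the last joint's range is limited). The gripper opens to 94 mm and grips with 3 to 60 N. Pads are 16 mm wide; open, the fingers measure 119 mm over their backs; the gripper's body (75 mm by 177 mm) begins 78 mm behind the grasp point.
Start: joints at [-1.472, 0.207, 1.542, -0, 1.393, -0.15], TCP at [0.142, -0.557, 0.224] pointing down, gripper open.
Joint ranges: [-2.73, 2.73], [-0.86, 2.22], [0.23, 2.46], [-1.11, 4.25], [0.08, 2.63], [-2.82, 2.82]. Speed limits (rad/s): [2.79, 2.79, 3.14, 3.14, 3.14, 3.14].

## Interface

Orientations are given as a 3x3 rotation matrix whose columns are the frame's x, y, z axes.
In Python, from workcell import ctrl gives the robot as it stands.
- The arm moves only by the tool jog_arm, never from a script. Its arguments are lists of equal length, an entry for each row: "offset": the shift along the world's x, y, z in cm, a list of three; "twist": the turn about the world's z in rad. A call has 1 to 20 rows; each row is the pose to reach, as a shift and turn from the pose commanded when the call began; what a row does not reach only later rows make up. A row lasts 1/8 s, in which the tool goes at most 62.5 mm and 10.7 degrees, less where a joint would pass 70% of its speed; a pose out of reach is approached as far as the arm can. A call with a gripper value outside its range is refused whole. "hand" is the opening, from 0 (shut) to 1 (fully open), set as the call begins (left out, the last holds). The fingers move at their own pace and stop on an object; the grip force is fixed at half the most. Time passes only in rows, so rows that repeat a pose let the fingers close. It gives the time, the measured TCP pose, the force and the opening at its end, in the units of the state.
- ctrl.sense(): the state, without advancing time (a new reading comes with each control period).
- ctrl.read_camera(name): name is "scene" or "top" or "wrist"; returns the picture (384x512x3 uint8, red, green, blue); there is no depth.
- ctrl.camera_params(name): a dict with "K" (3x3 intrinsics, pixels), "R" (3x3) and "t" (3): a world point X has camera coordinates R X + t; the wrist camera has in their place "mount" (4x4, takes a point from camera to tool coordinates, whose origin is the TCP and whose axes are the flange's). Camera axes: x right, y down, z forward; pixel columns grow to the right and rows downward; lengths in m; the calibration is good to about 2 mm. A picture is of the moment at which its call begins: read the wrist's pose just before it. camera_params takes no time and is no camera call.
- ctrl.close_job(): hands the job in, once; it reports no verdict.
The state is a dict: "time_s": time; "q": joint angles; "dq": joint speeds; "joint_torque": joint torques, N m; "position": TCP position; "eef_rot": TCP orientation; "force": force on the tool from outside, world axes, zero at the start; "wrist_torque": the same for the moment, N m; "grip_width": finger opening in m.
Only numpy, scipy, OpenCV 4.12 (cv2) and the standard library are available. Lean on these libraries where they do the work, as an engineer would, in place of code of your own. Each camera call takes 0.05 s, during which the arm holds its last target. There are 200 camera calls.

## Working session

There is one attempt and no reset: what is moved stays moved. The work goes in short steps, Python scripts to look and compute and a tool call to move; the robot and the scene stay as the last step left them, time stands still between calls to the robot, and variables do not carry over. Pictures are saved under pics/ and viewed, about 8 in all and at most 12, crops included, and the job is handed in when it is done.

Besides the shell and the picture viewer there is one more tool, called after "Emit:" as name(argument=value, ...), one argument or row to a line, values as JSON. jog_arm: Moves the arm, as the interface text tells. Its arguments: {"type":"object","properties":{"offset":{"type":"array","items":{"type":"array","items":{"type":"number"}}},"twist":{"type":"array","items":{"type":"number"}},"hand":{"type":"number"}},"required":["offset","twist"]}

```bash
mkdir -p pics; python3 - <<'E'
from workcell import ctrl
import cv2,numpy as np
np.set_printoptions(precision=4,suppress=True)
for n in("scene","top"):
    im=ctrl.read_camera(n);cv2.imwrite(f"pics/{n}0.png",im[:,:,::-1]);cv2.imwrite(f"pics/{n}0b.png",cv2.resize(im[:,:,::-1],(800,600)))
    p=ctrl.camera_params(n);print(n,p["K"],p["R"],p["t"])
print(ctrl.camera_params("wrist"))
s=ctrl.sense();print(s)
E
```

```text
scene [[459.5851   0.     252.4381]
 [  0.     459.5851 186.3666]
 [  0.       0.       1.    ]] [[ 0.807   0.5903  0.0168]
 [ 0.3253 -0.4207 -0.8469]
 [-0.4928  0.6889 -0.5315]] [-0.3195 -0.1355  1.3631]
top [[382.4703   0.     252.176 ]
 [  0.     382.4703 197.7107]
 [  0.       0.       1.    ]] [[-0.0177 -0.9998 -0.008 ]
 [-0.9963  0.0183 -0.0839]
 [ 0.0841  0.0065 -0.9964]] [-0.0642  0.4706  0.8615]
{'K': array([[268.6996,   0.    , 255.2522],
       [  0.    , 268.6996, 188.486 ],
       [  0.    ,   0.    ,   1.    ]]), 'mount': array([[ 0.0004, -0.9698, -0.2439,  0.0702],
       [ 1.    ,  0.0002,  0.0009,  0.0002],
       [-0.0008, -0.2439,  0.9698, -0.1601],
       [ 0.    ,  0.    ,  0.    ,  1.    ]])}
{'time_s': 0.1, 'q': array([-1.4725,  0.2074,  1.5428, -0.    ,  1.3935, -0.1505]), 'dq': array([-0.002 , -0.0005, -0.0035, -0.0003, -0.0018, -0.0005]), 'joint_torque': array([  0.    , -37.1862, -28.2292,   0.07  ,   0.0311,  -0.0001]), 'position': array([ 0.1415, -0.5566,  0.2234]), 'eef_rot': array([[ 0.9692,  0.2463, -0.0002],
       [ 0.2463, -0.9692,  0.002 ],
       [ 0.0003, -0.002 , -1.    ]]), 'force': array([0.3371, 1.3697, 0.0098]), 'wrist_torque': array([ 0.017 , -0.0161,  0.0419]), 'grip_width': 0.09394445095506786}
```

View pics/scene0b.png

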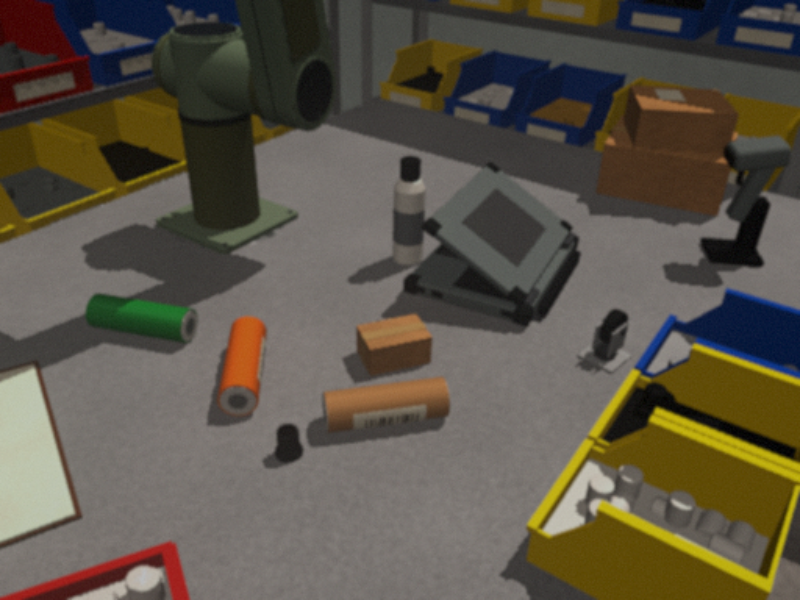

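View pics/top0b.png

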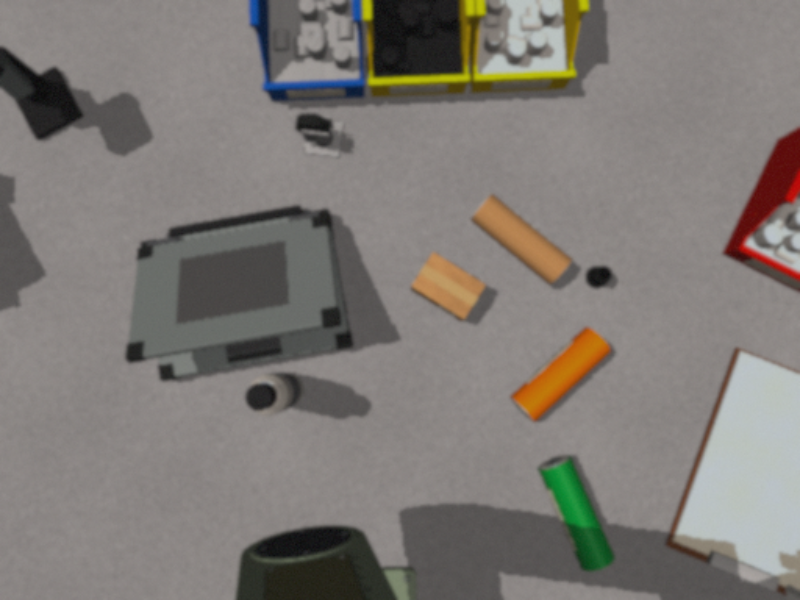

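The scene view shows the brown tube at (385,403) with its label towards the camera, the carton at (395,343), the chair tip at (288,443), and the screen's free edge running (430,228)-(492,168). The top view shows the tube from (482,208) to (562,272), the carton at (450,286), the free edge from (132,352) to (335,318), and the can at (268,392).

```bash
cat > h.py <<'E'
import cv2,numpy as np
from workcell import ctrl
np.set_printoptions(precision=4,suppress=True)
P={n:ctrl.camera_params(n) for n in("scene","top")}
def ray(n,uv):
    p=P[n];d=p["R"].T@np.linalg.solve(p["K"],[uv[0],uv[1],1.]);return -p["R"].T@p["t"],d
def plane(n,uv,z):
    c,d=ray(n,uv);return c+d*(z-c[2])/d[2]
def tri(a,b):
    M=[np.asarray(P[n]["K"])@np.c_[P[n]["R"],P[n]["t"]] for n in("scene","top")]
    X=cv2.triangulatePoints(M[0],M[1],np.array(a,float).reshape(2,1),np.array(b,float).reshape(2,1));return (X[:3]/X[3]).ravel()
E
cat > m.py <<'E'
from h import *
im=cv2.imread("pics/top0.png");hsv=cv2.cvtColor(im,cv2.COLOR_BGR2HSV)
m=cv2.inRange(hsv,(5,70,90),(20,190,255))
for c in cv2.findContours(m,0,2)[0]:
    a=cv2.contourArea(c)
    if a>300:
        r=cv2.minAreaRect(c);b=cv2.boxPoints(r)
        print("px",r,a,np.median(hsv[cv2.drawContours(m*0,[c],0,1,-1)>0],0))
        for z in(.025,.045): print(z,"ctr",plane("top",r[0],z)[:2],"box",np.array([plane("top",q,z)[:2] for q in b]).round(3).tolist())
s=.64
print("can top",plane("top",(262*s,396*s),.185)); print("caster",plane("top",(322*s,140*s),.02)); print("tip",plane("top",(599*s,276*s),.036))
for nm,a,b in(("freeL",(493,167),(128,352)),("freeR",(430,227),(340,325)),("hingeL",(577,240),(143,245)),("hingeR",(524,310),(326,215))):
    print(nm,tri(np.array(a)*s,np.array(b)*s))
E
python3 m.py
python3 - <<'E'
import cv2,numpy as np
a=cv2.imread("pics/top0.png")[110:260,70:270];b=cv2.imread("pics/scene0.png")[95:215,245:405]
o=np.hstack([cv2.resize(a,(400,300),interpolation=2),cv2.resize(b,(400,300),interpolation=2)]);cv2.imwrite("pics/crop.png",o)
E
```

```text
px ((359.3275146484375, 238.3131103515625), (23.85285186767578, 69.80632781982422), 47.29060745239258) 1509.0 [ 15. 242. 191.]
0.025 ctr [ 0.3722 -0.3136] box [[0.34, -0.236], [0.445, -0.357], [0.405, -0.391], [0.3, -0.271]]
0.045 ctr [ 0.3727 -0.3082] box [[0.341, -0.233], [0.444, -0.35], [0.404, -0.384], [0.303, -0.267]]
px ((286.5842590332031, 182.8651580810547), (41.33991241455078, 27.98394012451172), 32.00538635253906) 1088.0 [ 15. 136. 184.]
0.025 ctr [ 0.5016 -0.1522] box [[0.501, -0.095], [0.555, -0.13], [0.503, -0.209], [0.449, -0.174]]
0.045 ctr [ 0.4992 -0.1505] box [[0.498, -0.095], [0.551, -0.129], [0.5, -0.206], [0.448, -0.172]]
px ((333.5795593261719, 153.01181030273438), (67.75152587890625, 21.19477653503418), 39.40066146850586) 1355.5 [ 15. 140. 172.]
0.025 ctr [ 0.569  -0.2624] box [[0.602, -0.187], [0.64, -0.22], [0.536, -0.337], [0.499, -0.304]]
0.045 ctr [ 0.565  -0.2581] box [[0.597, -0.185], [0.634, -0.216], [0.533, -0.331], [0.497, -0.299]]
can top [0.3548 0.0844 0.185 ]
caster [0.7274 0.0316 0.02  ]
tip [ 0.5104 -0.3706  0.036 ]
freeL [0.4114 0.2725 0.1244]
freeR [0.449  0.0028 0.1243]
hingeL [0.5748 0.3027 0.0175]
hingeR [0.6119 0.0268 0.0285]
```

View pics/crop.png

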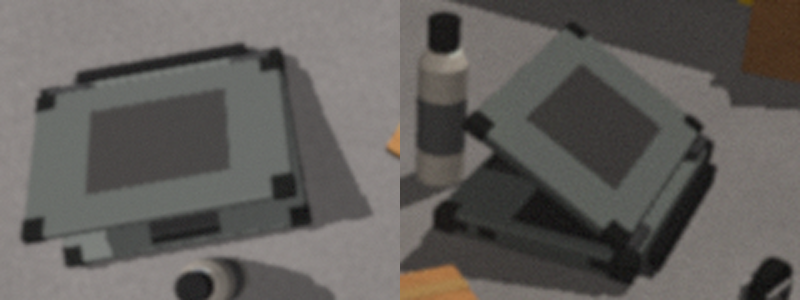

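Emit:
jog_arm(
  offset=[
    [4, 2, 0],
    [8, 4.5, 0],
    [13, 7.5, 0],
    [18, 10, 0],
    [23, 13, 0],
    [28, 16, 0],
    [33, 18.5, 0],
    [38, 21.5, 0],
    [42, 23.7, 0],
    [45, 25.4, 0],
    [46.5, 26.2, 0],
    [46.5, 26.2, -3],
    [46.5, 26.2, -6],
    [46.5, 26.2, -9],
    [46.5, 26.2, -10],
    [46.5, 26.2, -10],
    [46.5, 26.2, -10],
  ],
  twist=[-0.1, -0.2, -0.3, -0.4, -0.5, -0.6, -0.7, -0.8, -0.9, -0.97, -0.97, -0.97, -0.97, -0.97, -0.97, -0.97, -0.97],
  hand=1,
)

```text
time_s: 2.22
position: [0.6074, -0.2962, 0.1263]
eef_rot: [[0.751, -0.66, 0.002], [-0.66, -0.751, -0.002], [0.003, -0.0, -1.0]]
force: [0.6, -0.4, 0.5]
grip_width: 0.094
```

```bash
cat >> h.py <<'E'
def wplane(s,uv,z):
    p=ctrl.camera_params("wrist");M=p["mount"];d=M[:3,:3]@np.linalg.solve(p["K"],[uv[0],uv[1],1.])
    c=s["position"]+s["eef_rot"]@M[:3,3];d=s["eef_rot"]@d;return c+d*(z-c[2])/d[2]
E
python3 - <<'E'
from h import *
s=ctrl.sense();im=ctrl.read_camera("wrist")[:,:,::-1];cv2.imwrite("pics/w1.png",im)
print(s["time_s"],s["position"],s["eef_rot"][:,0],s["force"],s["grip_width"])
p=ctrl.camera_params("wrist")
for a in(-.0745,.0745,0):   # expected axis end points, for comparison
    X=np.array([.567,-.260,.025])+a*np.array([.66,.75,0]);M=p["mount"]
    c=M[:3,:3].T@(s["eef_rot"].T@(X-s["position"])-M[:3,3]);print(p["K"]@c/c[2])
E
```

```text
2.225 [ 0.6074 -0.2962  0.1263] [ 0.751  -0.6603  0.0029] [ 0.5778 -0.3855  0.5133] 0.09404785247409102
[324.7732 243.2445   1.    ]
[183.844  243.1448   1.    ]
[254.3117 243.1946   1.    ]
```

View pics/w1.png

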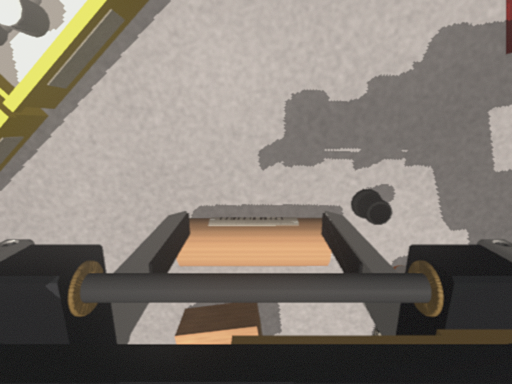

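The wrist view shows the tube square to the fingers at rows 218-268, columns 178-330, with the label on its top edge at (253,222). That matches the estimate, so I go down behind it and start a slow push.

Emit:
jog_arm(
  offset=[
    [0, 0, -4],
    [0, 0, -8],
    [0, 0, -9.7],
    [0, 0, -9.7],
    [-0.4, 0.35, -9.7],
    [-0.8, 0.7, -9.7],
    [-1.05, 0.92, -9.7],
    [-1.2, 1.06, -9.7],
    [-1.3, 1.15, -9.7],
    [-1.4, 1.23, -9.7],
    [-1.5, 1.32, -9.7],
    [-1.6, 1.41, -9.7],
    [-1.7, 1.5, -9.7],
    [-1.8, 1.58, -9.7],
    [-1.9, 1.67, -9.7],
    [-2.0, 1.76, -9.7],
    [-2.1, 1.85, -9.7],
    [-2.2, 1.94, -9.7],
    [-2.3, 2.02, -9.7],
    [-2.4, 2.11, -9.7],
  ],
  twist=[0, 0, 0, 0, 0, 0, 0, 0, 0, 0, 0, 0, 0, 0, 0, 0, 0, 0, 0, 0],
)

```text
time_s: 4.78
position: [0.5825, -0.2742, 0.0275]
eef_rot: [[0.751, -0.66, 0.0], [-0.66, -0.751, -0.0], [0.0, -0.0, -1.0]]
force: [0.1, -0.5, -0.1]
grip_width: 0.0941
```

```bash
python3 - <<'E'
from h import *
s=ctrl.sense();im=ctrl.read_camera("wrist")[:,:,::-1]
print(s["time_s"],s["position"],s["force"],s["dq"])
cv2.imwrite("pics/w2.png",im[150:384,100:412]);cv2.imwrite("pics/w2f.png",im)
E
```

```text
4.775 [ 0.5825 -0.2742  0.0275] [ 0.1453 -0.5046 -0.0709] [ 0.0035 -0.0177  0.0289 -0.0006 -0.0109  0.0029]
```

View pics/w2f.png

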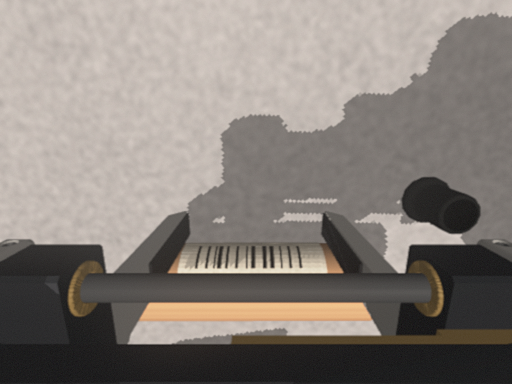

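The tube is rolling without slip and the label (rows 243-275) is coming up over the near side. I keep pushing.

Emit:
jog_arm(
  offset=[
    [-0.1, 0.09, 0],
    [-0.2, 0.18, 0],
    [-0.3, 0.26, 0],
    [-0.4, 0.35, 0],
    [-0.5, 0.44, 0],
    [-0.6, 0.53, 0],
    [-0.7, 0.62, 0],
    [-0.8, 0.7, 0],
    [-0.9, 0.79, 0],
    [-1.0, 0.88, 0],
    [-1.1, 0.97, 0],
    [-1.2, 1.06, 0],
    [-1.3, 1.14, 0],
    [-1.4, 1.23, 0],
    [-1.5, 1.32, 0],
    [-1.6, 1.41, 0],
    [-1.7, 1.5, 0],
    [-1.8, 1.58, 0],
    [-1.9, 1.67, 0],
    [-1.95, 1.72, 0],
  ],
  twist=[0, 0, 0, 0, 0, 0, 0, 0, 0, 0, 0, 0, 0, 0, 0, 0, 0, 0, 0, 0],
)

```text
time_s: 7.32
position: [0.563, -0.2569, 0.0274]
eef_rot: [[0.751, -0.66, -0.0], [-0.66, -0.751, 0.0], [-0.0, 0.0, -1.0]]
force: [0.5, -0.3, 0.4]
grip_width: 0.0941
```

```bash
cat > lab.py <<'E'
from h import *
import sys
# label direction: end rows of white label on the tube mid-line, cut with cylinder of R=25 mm whose axis lies at height .025
def report(tag):
    s=ctrl.sense();im=ctrl.read_camera("wrist")[:,:,::-1];cv2.imwrite(f"pics/{tag}.png",im)
    print(s["time_s"],s["position"],s["force"]);return s,im
if __name__=="__main__":
    s,im=report(sys.argv[1])
    hsv=cv2.cvtColor(im,cv2.COLOR_BGR2HSV)
    for c in(235,255,275): print(c,[(r,*im[r,c],hsv[r,c,1]) for r in range(225,345,3)])
E
python3 lab.py w3 | head -1
```

```text
7.325 [ 0.563  -0.2569  0.0274] [ 0.5087 -0.2583  0.4051]
```

View pics/w3.png

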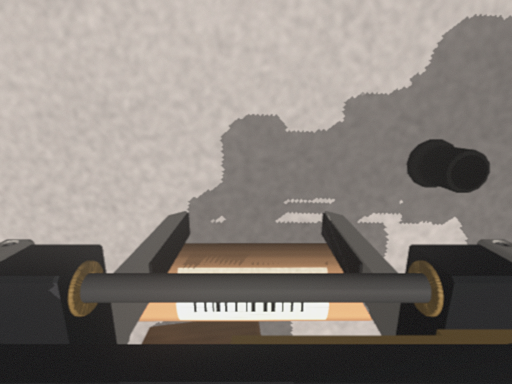

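The label now lies across the tube top: near edge at row 268, far edge at about row 320, with the tube at rows 243-322. I work out its angle from these.

```bash
cat > ang.py <<'E'
from h import *
def ang(s,uv,d):  # angle from up (deg, + towards tool x) of a surface pixel; axis d m from TCP along -tool x
    R=s["eef_rot"];p=wplane(s,uv,0);p2=wplane(s,uv,.1)
    f=lambda P:np.array([(P-s["position"])@R[:,0]+d,P[2]-.025]);a,b=f(p),f(p2);v=(b-a)/np.linalg.norm(b-a)
    k=-a@v;c=a+v*k;h2=.025**2-c@c
    print(uv,"miss" if h2<0 else np.degrees(np.arctan2(*(c+v*h2**.5))), np.linalg.norm(c))
if __name__=="__main__":
    s=ctrl.sense()
    for d in(.030,.033,.036,.040):
        print(d); [ang(s,(255,r),d) for r in(243,268,320,322)]
E
python3 ang.py; python3 - <<'E'
import cv2
im=cv2.imread("pics/w3.png")
for c in(185,215):print([(r,*map(int,im[r,c])) for r in list(range(240,275,2))+list(range(312,330,2))])
E
```

```text
0.03
(255, 243) 81.09614336804016 0.020613656566087508
(255, 268) 39.58823523637579 0.003918571304495735
(255, 320) miss 0.027991060928430758
(255, 322) miss 0.029122702784354196
0.033
(255, 243) 94.43049168822536 0.023320202397207033
(255, 268) 45.644175156541614 0.006501587437595963
(255, 320) miss 0.02569853779315199
(255, 322) miss 0.026841807691229756
0.036
(255, 243) miss 0.02602674822832655
(255, 268) 51.87851913859928 0.009084603570696185
(255, 320) -29.263100346692145 0.02340601465787323
(255, 322) -38.73624108564069 0.024560912598105326
0.04
(255, 243) miss 0.029635476003152587
(255, 268) 60.64612702485285 0.012528625081496486
(255, 320) -14.3195065638441 0.02034931714416821
(255, 322) -18.89576922748857 0.02151971914060607
[(240, 55, 58, 61), (242, 79, 83, 88), (244, 54, 67, 80), (246, 57, 72, 89), (248, 62, 79, 98), (250, 64, 82, 103), (252, 68, 87, 111), (254, 70, 90, 115), (256, 71, 94, 122), (258, 82, 108, 139), (260, 82, 108, 141), (262, 77, 99, 128), (264, 74, 95, 123), (266, 86, 114, 149), (268, 198, 224, 232), (270, 205, 223, 233), (272, 195, 220, 233), (274, 49, 49, 53), (312, 239, 240, 239), (314, 238, 240, 240), (316, 238, 241, 240), (318, 236, 242, 240), (320, 143, 179, 218), (322, 87, 96, 107), (324, 56, 70, 88), (326, 55, 69, 87), (328, 55, 70, 87)]
[(240, 113, 117, 123), (242, 112, 116, 121), (244, 54, 66, 82), (246, 57, 71, 89), (248, 64, 79, 98), (250, 64, 80, 102), (252, 65, 85, 108), (254, 68, 86, 111), (256, 69, 90, 115), (258, 80, 106, 136), (260, 77, 103, 134), (262, 79, 101, 133), (264, 91, 121, 158), (266, 96, 129, 168), (268, 198, 223, 231), (270, 201, 221, 230), (272, 192, 217, 230), (274, 47, 50, 52), (312, 241, 243, 242), (314, 237, 241, 240), (316, 235, 241, 240), (318, 236, 243, 241), (320, 140, 176, 217), (322, 54, 68, 85), (324, 55, 69, 84), (326, 56, 71, 88), (328, 54, 69, 85)]
```

Emit:
jog_arm(
  offset=[
    [-0.08, 0.07, 0],
    [-0.16, 0.14, 0],
    [-0.22, 0.19, 0],
    [-0.28, 0.25, 0],
    [-0.32, 0.28, 0],
    [-0.34, 0.3, 0],
    [-0.34, 0.3, 0],
    [-0.1, 0.1, 0],
    [0.6, -0.5, 0],
    [1.2, -1.05, 0],
    [1.5, -1.3, 2],
    [1.5, -1.3, 6],
    [1.5, -1.3, 10],
    [1.5, -1.3, 14],
    [1.5, -1.3, 14],
    [1.5, -1.3, 14],
  ],
  twist=[0, 0, 0, 0, 0, 0, 0, 0, 0, 0, 0, 0, 0, 0, 0, 0],
)

```text
time_s: 9.38
position: [0.5778, -0.2699, 0.1665]
eef_rot: [[0.751, -0.66, -0.001], [-0.66, -0.751, 0.001], [-0.001, 0.0, -1.0]]
force: [-0.3, -0.6, -0.3]
grip_width: 0.0939
```

```bash
python3 lab.py w4|head -1; python3 - <<'E'
from ang import *
im=cv2.imread("pics/w4.png");s=ctrl.sense()
for k,col in enumerate((235,255,275)):
    c=im[:,col].astype(int)
    print(col,[(r,*c[r]) for r in range(196,300,2)] if k==1 else "")
E
```

```text
9.375 [ 0.5778 -0.2699  0.1665] [-0.295  -0.6087 -0.2806]
235 
255 [(196, np.int64(166), np.int64(172), np.int64(182)), (198, np.int64(176), np.int64(182), np.int64(192)), (200, np.int64(151), np.int64(157), np.int64(165)), (202, np.int64(113), np.int64(116), np.int64(122)), (204, np.int64(112), np.int64(117), np.int64(122)), (206, np.int64(109), np.int64(114), np.int64(120)), (208, np.int64(104), np.int64(108), np.int64(113)), (210, np.int64(102), np.int64(107), np.int64(112)), (212, np.int64(62), np.int64(76), np.int64(92)), (214, np.int64(70), np.int64(88), np.int64(107)), (216, np.int64(77), np.int64(98), np.int64(125)), (218, np.int64(84), np.int64(107), np.int64(137)), (220, np.int64(91), np.int64(120), np.int64(156)), (222, np.int64(94), np.int64(125), np.int64(160)), (224, np.int64(111), np.int64(143), np.int64(183)), (226, np.int64(201), np.int64(223), np.int64(230)), (228, np.int64(214), np.int64(229), np.int64(231)), (230, np.int64(217), np.int64(232), np.int64(232)), (232, np.int64(219), np.int64(232), np.int64(230)), (234, np.int64(153), np.int64(168), np.int64(166)), (2
[... 898 characters left out ...]
64(78)), (272, np.int64(98), np.int64(131), np.int64(171)), (274, np.int64(51), np.int64(54), np.int64(52)), (276, np.int64(57), np.int64(60), np.int64(63)), (278, np.int64(63), np.int64(66), np.int64(69)), (280, np.int64(64), np.int64(66), np.int64(69)), (282, np.int64(66), np.int64(70), np.int64(71)), (284, np.int64(69), np.int64(73), np.int64(75)), (286, np.int64(73), np.int64(76), np.int64(78)), (288, np.int64(75), np.int64(79), np.int64(80)), (290, np.int64(77), np.int64(80), np.int64(83)), (292, np.int64(78), np.int64(82), np.int64(84)), (294, np.int64(78), np.int64(80), np.int64(84)), (296, np.int64(75), np.int64(77), np.int64(78)), (298, np.int64(72), np.int64(74), np.int64(77))]
275
```

View pics/w4.png

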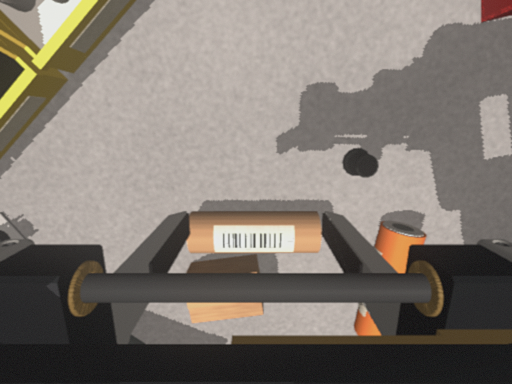

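The label shows at rows 225-251 on the tube, whose silhouette spans rows 211-252. The carton and chair tip have not moved.

```bash
python3 - <<'E'
from ang import *
s=ctrl.sense()
for d in(.056,.058,.060,.062,.064):
    print(d); [ang(s,(255,r),d) for r in(211.2,225.2,250.8,252.5)]
E
```

```text
0.056
(255, 211.2) 81.71312363472248 0.022231113767471392
(255, 225.2) 34.45011853532315 0.005436848797956062
(255, 250.8) -52.96578466091272 0.02463103483619174
(255, 252.5) miss 0.026584534215988147
0.058
(255, 211.2) 93.71264072473258 0.024122892320700053
(255, 225.2) 38.84955065433717 0.007292659161960534
(255, 250.8) -38.89627479356935 0.022851856366371555
(255, 252.5) -55.42527656210799 0.02481087916360435
0.06
(255, 211.2) miss 0.026014670873928707
(255, 225.2) 43.354777623967806 0.009148469525965002
(255, 250.8) -30.27006483818326 0.02107267789655138
(255, 252.5) -39.62200141174051 0.02303722411122056
0.062
(255, 211.2) miss 0.027906449427157375
(255, 225.2) 48.004213909188174 0.011004279889969475
(255, 250.8) -23.33207105307282 0.0192934994267312
(255, 252.5) -30.74801549950128 0.02126356905883676
0.064
(255, 211.2) miss 0.029798227980386036
(255, 225.2) 52.847009098632455 0.012860090253973947
(255, 250.8) -17.294656617636516 0.017514320956911012
(255, 252.5) -23.700914804902812 0.019489914006452964
```

The tube is done: label edges at about +39 and -40 degrees put its middle within a few degrees of up. Next I move the shut fingers to just in front of the screen's free edge.

Emit:
jog_arm(
  offset=[
    [0, 0, 5],
    [0, 0, 10],
    [-1, 2, 13.5],
    [-3, 7, 13.5],
    [-5, 12, 13.5],
    [-7, 17, 13.5],
    [-9, 22, 13.5],
    [-11, 27, 13.5],
    [-13, 32, 13.5],
    [-15, 36, 13.5],
    [-16.5, 40, 13.5],
    [-18, 43.5, 13.5],
    [-18.1, 43.5, 10],
    [-18.1, 43.5, 6],
    [-18.1, 43.5, 4],
    [-18.1, 43.5, 4],
  ],
  twist=[0, 0, 0.05, 0.15, 0.25, 0.35, 0.45, 0.55, 0.65, 0.75, 0.82, 0.857, 0.857, 0.857, 0.857, 0.857],
  hand=0,
)

```text
time_s: 11.42
position: [0.3944, 0.1645, 0.204]
eef_rot: [[0.991, 0.135, -0.008], [0.135, -0.991, -0.002], [-0.008, 0.0, -1.0]]
force: [0.8, -0.3, 0.1]
grip_width: 0.0005
```

```bash
python3 lab.py w5|head -1; python3 - <<'E'
from h import *
im=ctrl.read_camera("scene")[:,:,::-1];cv2.imwrite("pics/s5.png",im)
w=cv2.imread("pics/w5.png")
cv2.imwrite("pics/c5.png",np.hstack([cv2.resize(w,(400,300)),cv2.resize(im[60:210,230:430],(400,300))]))
E
```

```text
11.425 [0.3944 0.1645 0.204 ] [ 0.8255 -0.2502  0.0634]
```

View pics/c5.png

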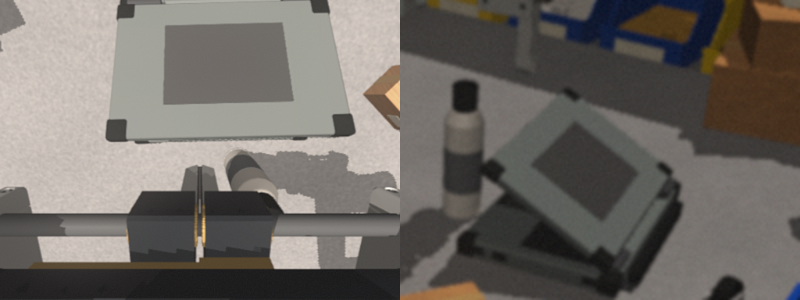

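The wrist view shows the free edge from (137,180) to (454,175) in full pixels, ahead of the shut fingers, with the can to their right and clear. In the scene crop the screen has not moved.

```bash
python3 - <<'E'
from h import *
s=ctrl.sense();w=cv2.imread("pics/w5.png")
for c in(180,256,300,400):
    g=w[160:200,c].astype(int).sum(1);print(c,(g//3).tolist())
for uv in((137,180),(454,175),(256,178)):
    for z in(.115,.125,.135): print(uv,z,wplane(s,uv,z))
E
```

```text
180 [162, 162, 161, 164, 160, 163, 162, 161, 162, 163, 162, 163, 163, 163, 162, 162, 154, 126, 111, 112, 81, 69, 64, 88, 151, 193, 201, 201, 203, 207, 207, 205, 201, 198, 194, 195, 196, 198, 194, 193]
256 [162, 161, 160, 161, 161, 161, 161, 160, 161, 160, 162, 161, 161, 162, 159, 141, 116, 110, 107, 123, 142, 185, 194, 194, 193, 195, 191, 192, 193, 194, 194, 191, 194, 196, 197, 195, 195, 199, 197, 195]
300 [161, 162, 161, 160, 160, 161, 160, 161, 160, 161, 160, 160, 161, 160, 138, 115, 109, 103, 107, 140, 189, 195, 193, 191, 195, 197, 196, 194, 192, 186, 176, 179, 159, 154, 154, 156, 159, 162, 159, 137]
400 [161, 160, 159, 160, 158, 159, 160, 161, 161, 161, 161, 155, 128, 107, 115, 138, 180, 194, 195, 194, 196, 193, 194, 192, 189, 186, 185, 188, 190, 193, 199, 201, 199, 199, 194, 193, 194, 194, 177, 134]
(137, 180) 0.115 [0.3966 0.2789 0.115 ]
(137, 180) 0.125 [0.3994 0.2748 0.125 ]
(137, 180) 0.135 [0.4022 0.2706 0.135 ]
(454, 175) 0.115 [ 0.4425 -0.0211  0.115 ]
(454, 175) 0.125 [ 0.4435 -0.0134  0.125 ]
(454, 175) 0.135 [ 0.4445 -0.0056  0.135 ]
(256, 178) 0.115 [0.414 0.166 0.115]
(256, 178) 0.125 [0.4161 0.1664 0.125 ]
(256, 178) 0.135 [0.4182 0.1667 0.135 ]
```

Emit:
jog_arm(
  offset=[
    [0, 0, -3],
    [0, 0, -6],
    [0, 0, -6.8],
    [0, 0, -6.8],
    [0.3, 0.05, -6.8],
    [0.6, 0.08, -6.8],
    [0.9, 0.12, -6.8],
    [1.2, 0.16, -6.8],
    [1.4, 0.2, -6.8],
    [1.4, 0.2, -6.8],
  ],
  twist=[0, 0, 0, 0, 0, 0, 0, 0, 0, 0],
)

```text
time_s: 12.78
position: [0.4039, 0.166, 0.1381]
eef_rot: [[0.991, 0.136, -0.018], [0.136, -0.991, -0.003], [-0.018, 0.001, -1.0]]
force: [-17.2, -3.4, 11.9]
grip_width: 0.0001
```

```bash
python3 - <<'E'
from h import *
s=ctrl.sense();p=s["position"];print(p,s["force"],s["eef_rot"][:,2])
H=np.array([.587,.190])
def tcp(t):
    c,n=np.cos(t),np.sin(t);u=-.195*c-.003*n;z=.034+.195*n-.003*c
    u+=min(0,.012*c/n);return np.r_[H+(u-.008)*np.array([.99,.14]),z+.007]
for t in np.arange(.5,1.9,.1): print(round(t,2),tcp(t),100*(tcp(t)-p))
E
```

```text
[0.4039 0.166  0.1381] [-17.1517  -3.3744  11.882 ] [-0.0176 -0.0032 -0.9998]
0.5 [0.4082 0.1647 0.1319] [ 0.4317 -0.1293 -0.6291]
0.6 [0.4181 0.1661 0.1486] [1.415  0.0098 1.0483]
0.7 [0.4295 0.1677 0.1643] [2.5592 0.1716 2.6181]
0.8 [0.4425 0.1696 0.1788] [3.8528 0.3545 4.0648]
0.9 [0.4568 0.1716 0.1919] [5.283  0.5568 5.3737]
1.0 [0.4723 0.1738 0.2035] [6.8354 0.7763 6.5319]
1.1 [0.4889 0.1761 0.2134] [8.4945 1.0109 7.5278]
1.2 [0.5064 0.1786 0.2217] [10.2437  1.2583  8.3514]
1.3 [0.5246 0.1812 0.2281] [12.0656  1.5159  8.9945]
1.4 [0.5433 0.1838 0.2327] [13.9419  1.7813  9.4506]
1.5 [0.5625 0.1865 0.2353] [15.854   2.0517  9.7153]
1.6 [0.5814 0.1892 0.236 ] [17.7479  2.3195  9.7858]
1.7 [0.5995 0.1918 0.2348] [19.5543  2.5749  9.6615]
1.8 [0.6173 0.1943 0.2316] [21.3356  2.8268  9.3435]
```

Contact is on the edge, but the friction is pressing it towards the hinge rather than opening it. I back off, go 1.6 cm deeper under the rim, and follow the opening arc.

Emit:
jog_arm(
  offset=[
    [-0.9, -0.12, 0],
    [-1.0, -0.13, -1.6],
    [-1.0, -0.13, -1.6],
    [-0.6, -0.1, -1.6],
    [-0.2, -0.1, -1.6],
    [0.2, -0.05, -1.1],
    [0.6, 0, -0.5],
    [1.0, 0, 0.1],
    [1.5, 0.08, 0.9],
    [2.1, 0.17, 1.6],
    [2.7, 0.25, 2.3],
    [3.4, 0.35, 3.0],
    [3.4, 0.35, 3.0],
  ],
  twist=[0, 0, 0, 0, 0, 0, 0, 0, 0, 0, 0, 0, 0],
)

```text
time_s: 14.4
position: [0.4364, 0.1711, 0.1692]
eef_rot: [[0.99, 0.136, -0.022], [0.136, -0.991, -0.0], [-0.022, -0.003, -1.0]]
force: [-23.8, 0.2, 16.7]
grip_width: 0.0005
```

```bash
python3 - <<'E'
from h import *
s=ctrl.sense();print(s["time_s"],s["position"],s["force"],s["eef_rot"][:,2])
im=ctrl.read_camera("scene")[:,:,::-1];w=ctrl.read_camera("wrist")[:,:,::-1]
cv2.imwrite("pics/c6.png",np.hstack([cv2.resize(w,(400,300)),cv2.resize(im[60:210,230:430],(400,300))]))
E
```

```text
14.4 [0.4364 0.1711 0.1692] [-23.8432   0.15    16.7473] [-0.0218 -0.0001 -0.9998]
```

View pics/c6.png

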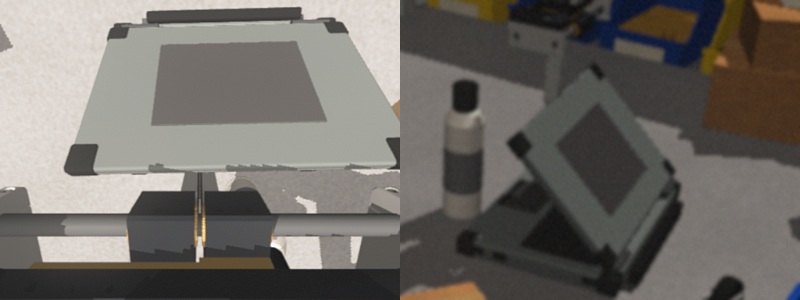

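The screen has opened to about 0.75 rad. The fingertip is on the rim about 16 mm below the corner, and the can has not been touched. I continue along the arc.

Emit:
jog_arm(
  offset=[
    [0.2, 0, 0.4],
    [0.6, 0.05, 0.9],
    [1.3, 0.1, 1.5],
    [2.0, 0.2, 2.1],
    [2.8, 0.3, 2.7],
    [3.5, 0.43, 3.2],
    [4.4, 0.55, 3.7],
    [5.2, 0.66, 4.2],
    [6.1, 0.78, 4.6],
    [7.0, 0.9, 5.0],
    [7.9, 1.03, 5.3],
    [8.8, 1.17, 5.6],
    [9.7, 1.3, 5.9],
    [10.6, 1.43, 6.1],
    [11.5, 1.55, 6.3],
    [12.2, 1.65, 6.4],
    [12.2, 1.65, 6.4],
  ],
  twist=[0, 0, 0, 0, 0, 0, 0, 0, 0, 0, 0, 0, 0, 0, 0, 0, 0],
)

```text
time_s: 16.62
position: [0.5683, 0.1869, 0.2339]
eef_rot: [[0.991, 0.135, 0.002], [0.135, -0.991, -0.0], [0.002, 0.0, -1.0]]
force: [-2.7, -0.7, -1.6]
grip_width: 0.0005
```

```bash
python3 - <<'E'
from h import *
s=ctrl.sense();print(s["time_s"],s["position"],s["force"],s["eef_rot"][:,2])
im=ctrl.read_camera("scene")[:,:,::-1];w=ctrl.read_camera("wrist")[:,:,::-1]
cv2.imwrite("pics/s7.png",im)
cv2.imwrite("pics/c7.png",np.hstack([cv2.resize(w,(400,300)),cv2.resize(im[60:210,230:430],(400,300))]))
E
```

```text
16.625 [0.5683 0.1869 0.2339] [-2.6697 -0.7076 -1.6423] [ 0.002  -0.0001 -1.    ]
```

View pics/c7.png

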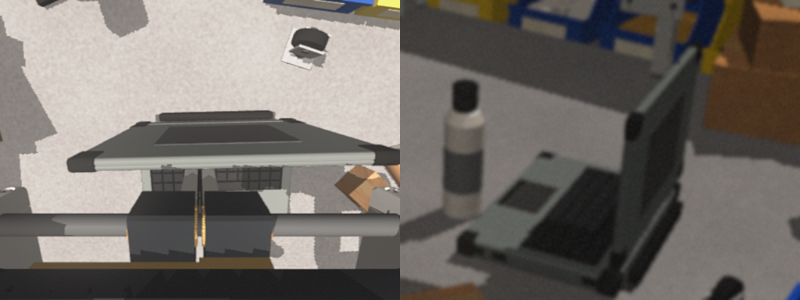

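The screen is near upright at about 1.53 rad and the fingertip is on the rim. I go a little past vertical, then check.

Emit:
jog_arm(
  offset=[
    [0.5, 0.07, 0.05],
    [1.0, 0.14, 0.1],
    [1.5, 0.21, 0.1],
    [2.0, 0.28, 0.1],
    [2.5, 0.35, 0.1],
    [3.0, 0.42, 0.05],
    [3.5, 0.5, 0],
    [4.0, 0.57, -0.1],
    [4.5, 0.64, -0.15],
    [4.8, 0.68, -0.2],
    [5.0, 0.7, -0.25],
    [5.0, 0.7, -0.25],
  ],
  twist=[0, 0, 0, 0, 0, 0, 0, 0, 0, 0, 0, 0],
)

```text
time_s: 18.23
position: [0.6174, 0.1943, 0.2309]
eef_rot: [[0.991, 0.135, 0.0], [0.135, -0.991, 0.0], [0.0, -0.0, -1.0]]
force: [-3.9, -0.2, -2.1]
grip_width: 0.0004
```

```bash
python3 - <<'E'
from h import *
s=ctrl.sense();print(s["time_s"],s["position"],s["force"],s["eef_rot"][:,2])
im=ctrl.read_camera("scene")[:,:,::-1];t=ctrl.read_camera("top")[:,:,::-1]
cv2.imwrite("pics/s8.png",im);cv2.imwrite("pics/t8.png",t)
a=cv2.resize(im[60:210,230:430],(400,300),interpolation=2);b=cv2.resize(t[100:250,60:260],(400,300),interpolation=2)
cv2.imwrite("pics/c8.png",np.hstack([b,a]))
E
```

```text
18.225 [0.6174 0.1943 0.2309] [-3.8888 -0.1622 -2.1273] [ 0.0004  0.0004 -1.    ]
```

View pics/c8.png

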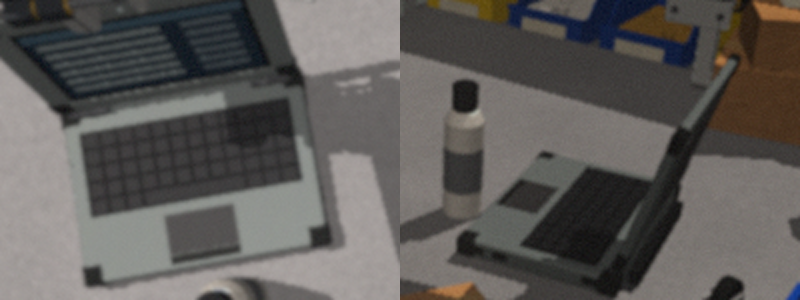

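The screen leans back past upright: its free edge runs (685,130)-(735,62) in the right crop. I move the arm clear for an unobstructed check.

Emit:
jog_arm(
  offset=[
    [-1, -0.14, 0],
    [-2.5, -0.35, 0.5],
    [-4, -0.6, 2],
    [-5, -2, 6],
    [-6.5, -5, 10],
    [-9, -10, 12],
    [-11.5, -15, 12],
    [-14, -20, 12],
    [-16.5, -25, 12],
    [-19, -30.5, 12],
    [-21.5, -36, 12],
    [-24, -41.5, 12],
    [-26.5, -47, 12],
    [-29, -52.5, 12],
    [-31.5, -58, 12],
    [-34, -63.5, 12],
    [-36.5, -69, 12],
    [-36.5, -69, 12],
    [-36.5, -69, 12],
  ],
  twist=[0, 0, 0, 0, 0, 0, 0, 0, 0, 0, 0, 0, 0, 0, 0, 0, 0, 0, 0],
)

```text
time_s: 20.7
position: [0.252, -0.4957, 0.3517]
eef_rot: [[0.991, 0.135, 0.001], [0.135, -0.991, -0.001], [0.001, 0.001, -1.0]]
force: [0.6, 1.1, -0.0]
grip_width: 0.0006
```

```bash
python3 - <<'E'
from h import *
s=ctrl.sense();print(s["time_s"],s["position"],s["force"])
im=ctrl.read_camera("scene")[:,:,::-1];t=ctrl.read_camera("top")[:,:,::-1]
cv2.imwrite("pics/s9.png",im);cv2.imwrite("pics/t9.png",t)
a=cv2.resize(im[60:210,260:430],None,fx=2.35,fy=2,interpolation=2)
a=cv2.resize(im[75:187,270:420],(400,299),interpolation=2)
b=cv2.resize(t[75:225,60:260],(400,300),interpolation=2)
c=cv2.resize(t[110:222,240:390],(400,299),interpolation=2);d=cv2.resize(im[185:297,165:315],(400,299),interpolation=2)
cv2.imwrite("pics/c9.png",np.vstack([np.hstack([b,cv2.resize(a,(400,300))]),np.hstack([c,d])]))
E
```

```text
20.7 [ 0.252  -0.4957  0.3517] [ 0.6265  1.1345 -0.0025]
```

View pics/c9.png

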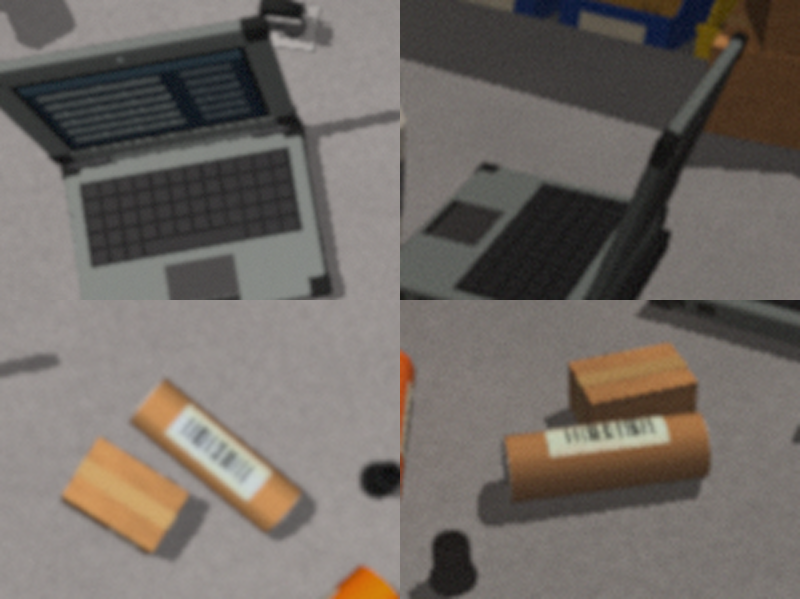

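The last view shows the label centred on the tube's top, with the carton and chair tip in place. In the top crop the screen's right free corner is at (268,15), which is top pixel (194,82); in the scene it is at (372,124). I work out the angle.

```bash
python3 - <<'E'
from h import *
from scipy.optimize import least_squares
fl,fr=plane("top",(104,242.5),.025),plane("top",(225.5,220.5),.025)
print("front",fl,fr,np.linalg.norm(fl-fr))
y=(fl-fr)[:2];y/=np.linalg.norm(y);x=np.array([y[1],-y[0]]);H=(fl+fr)[:2]/2+x*.1965
print("x axis",x,"hinge",H)
def corner(t,v,n): # n: offset on the back side
    u=-.195*np.cos(t)+n*np.sin(t);z=.034+.195*np.sin(t)+n*np.cos(t);return np.r_[H+u*x+v*y,z]
def proj(n,X):
    q=P[n]["K"]@(P[n]["R"]@X+P[n]["t"]);return q[:2]/q[2]
for nm,cam,uv,v in(("topR","top",(194,82),-.138),("scR","scene",(372,124.5),-.138),("scL","scene",(397.5,90),.138)):
  for n in(-.003,.009):
    r=least_squares(lambda p:proj(cam,corner(p[0],p[1],n))-uv,[1.8,v]);print(nm,n,r.x,r.cost**.5)
print("tri",tri((372,124.5),(194,82)), [corner(1.83,-.138,n) for n in(-.003,.009)])
# tube in top view
im=cv2.imread("pics/t9.png");hsv=cv2.cvtColor(im,cv2.COLOR_BGR2HSV)
roi=np.zeros(im.shape[:2],np.uint8);roi[130:205,285:360]=1
lab=roi*((hsv[...,1]<75)&(hsv[...,2]>150)).astype(np.uint8)
lab=cv2.morphologyEx(lab,cv2.MORPH_CLOSE,np.ones((7,7)))
c=max(cv2.findContours(lab,0,2)[0],key=cv2.contourArea);rl=cv2.minAreaRect(c)
tb=roi*cv2.inRange(hsv,(5,70,70),(20,200,255));tb=cv2.morphologyEx(tb|(lab*255),cv2.MORPH_CLOSE,np.ones((3,3)))
c2=max(cv2.findContours(tb,0,2)[0],key=cv2.contourArea);rt=cv2.minAreaRect(c2)
print(rl,rt);L=plane("top",rl[0],.05)[:2];T=plane("top",rt[0],.028)[:2];print("label",L,"tube",T,"perp",(L-T)@[.75,-.66])
g=cv2.inRange(hsv,(5,70,90),(20,190,255));g[:,:260]=0;g[:,305:]=0
cc=max(cv2.findContours(g,0,2)[0],key=cv2.contourArea);print("carton px",cv2.minAreaRect(cc)[0],"was 286.6,182.9")
E
```

```text
front [0.3729 0.266  0.025 ] [ 0.4179 -0.011   0.025 ] 0.28061883047329883
x axis [0.9871 0.1604] hinge [0.5893 0.159 ]
topR -0.003 [ 1.8702 -0.1413] 5.684341886080802e-14
topR 0.009 [ 1.8079 -0.1413] 1.0048591735576161e-14
scR -0.003 [ 1.8692 -0.1196] 4.14314051144892e-14
scR 0.009 [ 1.8078 -0.12  ] 5.072299784835294e-13
scL -0.003 [1.883  0.1165] 4.4938668397781776e-14
scL 0.009 [1.8216 0.116 ] 2.9780642279338892e-12
tri [0.6668 0.0294 0.2289] [array([0.6579, 0.0304, 0.2233]), array([0.6694, 0.0322, 0.2202])]
((322.0, 167.0), (74.0, 74.0), 90.0) ((322.0, 167.0), (74.0, 74.0), 90.0)
label [ 0.5328 -0.2301] tube [ 0.5364 -0.2341] perp -0.005277795189018987
carton px (286.58428955078125, 182.86517333984375) was 286.6,182.9
```

Three screen estimates agree at 1.81-1.87 rad, and fingertip geometry gives 1.82. The carton's pixel centre is unchanged. Handing in.

```bash
python3 -c "
from workcell import ctrl
print(ctrl.close_job(),ctrl.sense()['time_s'])"
```

```text
the job is handed in; nothing more can be done
the job is handed in; nothing more can be done
```

The screen stands open at about 105 degrees and the tube's label faces up. The job is handed in, at about 21 s on the robot's clock; it reports no verdict.

- **Tube:** I rolled it about 45 mm towards the carton with both open fingers pushing from behind, and it stayed on the bench. The wrist view put the label's edges at about +39° and -40°, so its middle is within a few degrees of up. The final top and scene views also show the label centred on top.
- **Screen:** I raised it with shut fingers pushing only on the rim near the free edge. The first contact pushed the edge towards the hinge instead of opening it (about 20 N), so I backed off, went deeper and followed the opening arc. The highest force I read was about 29 N. Camera estimates of the final angle are 1.81–1.88 rad depending on which edge of the panel was seen, and the fingertip position gives about 1.82. The target range is 1.745–1.92.
- **Bystanders:** The carton's pixel centre is unchanged. The chair tip, spray can and caster look undisturbed in the views; I did not measure them.
- **Failed check:** My last script's automatic label mask in the top view selected the whole image region, so I discarded that number. The label angle rests on the wrist measurement and the pictures.

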